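# Brake a turning index wheel with its lock pin and lock it

### The job

The round aluminium wheel on the green turntable keeps turning by itself. Take the brass-headed lock pin out of its wooden block, put it down through the slot of the bracket and let its tip drag gently on the wheel to slow it to a crawl (a third of its speed or less), so that the wheel's hole comes to a stop under the slot; then push the pin fully home through slot and hole and leave it there, with the wheel locked. Never press or bump the wheel hard or bang on the turntable, and leave the other things on the bench where they are.

Things in the scene. Friction and masses are not known exactly. Their poses are not given: they have to be found in the camera images.
- turntable: fixed turntable: green round base, 224 mm across, with a bracket 40 mm wide on its edge at its own -x side. The bracket's steel arm (underside 54 mm, top 78 mm above the bench) reaches inward over the edge of the wheel and has the slot in it. Nothing of it stands higher than 81 mm. Keep forces on it below 60 N. Origin: on the bench under the wheel's axis, z up
- wheel_axis (a point): centre of the wheel's upper face, 45 mm above the bench. The aluminium wheel is 200 mm across and 12 mm thick. It sits on a sprung spindle: pressed from above with more than its preload (0.6 to 2.4 N, not known beforehand) it sinks straight down, 1 mm for each further 0.6 N, at most 14 mm, and comes up again when the load goes
- spindle: the wheel's sprung carrier with the wheel on it; it sinks with the wheel but does not turn. Origin as wheel_axis. The wheel is delicate: keep forces on it below 20 N
- wheel (a joint): the wheel's angle, rad, growing without end (counter-clockwise from above). A weak drive with slip clutch turns it, unloaded, at about 1.2 rad/s; drag slows it smoothly; 3 to 7 N of the pin's tip on it at the slot (friction varies) stall it harmlessly, and it runs on when eased. At 0 the hole lies in the turntable's +x direction; it is under the slot at pi (plus whole turns)
- wheel_hole (a point): centre of the wheel's only hole, in its upper face, 75 mm from the axis, round, 13 mm across, right through the wheel's 12 mm; a red painted line leads from the hub to it
- slot (a point): centre of the slot in the bracket's arm, at the arm's upper face (78 mm above the bench), 75 mm from the axis; the slot goes right through the 24 mm thick arm, 18 mm long in the radial direction and 12.5 mm wide across it; the arm's underside is 9 mm above the wheel
- pin: loose upright lock pin, 105 mm long, 90 g. Origin: centre of its lower tip, z up along it. Steel shank, 10 mm diameter, to 53 mm, its last 6 mm tapering to a flat tip of 6 mm; brass collar, 22 mm diameter, 53 to 59 mm; square brass grip 14 x 14 mm, 59 to 105 mm, sides along the pin's x and y. Fully home its collar lies on the bracket's arm (tip 25 mm above the bench)
- pin_block: fixed dark wooden block 55 x 55 x 60 mm, origin in the centre of its underside; the pin stands in the 13 mm hole in its top, collar on the block's top (tip 7 mm above the bench)
- doming_block: bystander: steel cube of 50 mm with a hollow, origin under its centre
- masking_roll: bystander: lying roll of cream tape, 85 mm across, 24 mm high, origin under its centre
- pliers_0: bystander: lying red-handled pliers, 132 mm long, 11 mm high
- wax_tin: bystander: round brass-coloured tin, 62 mm across, 23 mm high, origin under its centre

How it is judged:
On the way, in this order (a step that is already met when the one before it is completed fails the run):
1. the pin is lifted out of its block (z of pin in the frame of pin_block above 0.061 m), for 0.1 s.
2. the pin, dragging on the wheel, has slowed it to a crawl (under 0.4 rad/s) before the hole is under the slot (still more than 10 mm away) (velocity of joint wheel below 0.4 rad/s and contact force between pin and spindle above 0.5 N and horizontal distance between wheel_hole and slot above 0.01 m), for 0.2 s.
At the end, for the whole second after the job is handed in: the pin stands upright (within 10 degrees) through slot and hole, released, its collar down on the bracket's arm within 3 mm, within 10 mm of the slot's centre and 6 mm of the hole's, and the wheel is locked and still (z of pin in the frame of turntable below 0.028 m and horizontal distance between pin and slot below 0.01 m and horizontal distance between pin and wheel_hole below 0.006 m and angle between pin's own z axis and vertical below 0.17 rad and velocity of joint wheel between -0.05 and 0.05 rad/s and linear speed of pin below 0.02 m/s); the robot touches nothing.
It fails at once if the wheel is pressed or bumped with more than 20 N (contact force between spindle and anything else above 20 N).
It fails at once if the turntable is banged with more than 60 N (contact force between turntable and anything else above 60 N).
It fails at once if a bystander is shifted by more than 20 mm (distance of any of doming_block, masking_roll, pliers_0, wax_tin from where it was at the start of the episode above 0.02 m).
It also fails if it takes over 64 s, if anything falls off the work surface, if the arm or the gripper's body presses on something with over 40 N, if the wrist force passes 120 N, or if a joint passes its speed limit or range.

### The arm

A 6-joint arm with a two-finger parallel gripper is mounted at the origin on a cart in front of the work surface, level with it; the furniture and walls round the work are solid. World frame = base frame: x ahead of the robot, y to its left, z up, the work surface at z = 0. Lengths are in m, angles in rad, forces in N, time in s.
With the tool pointing down it reaches from about 0.375 to 0.975 m from the base axis. Payload 3.8 kg.
Tool frame: the origin (TCP) lies midway between the tips of the shut fingers; the grasp point (between the pads) lies 19 mm behind it; x points along the fingers, y is the direction in which the jaws open and shut, and the axes are right-handed (so a half turn about x gives the same grasp; the last joint's range is limited). The gripper opens to 88 mm and grips with 3 to 60 N. Pads are 18 mm wide; open, the fingers measure 123 mm over their backs; the gripper's body (75 mm by 187 mm) begins 45 mm behind the grasp point.
Start: joints at [1.306, 0.264, 1.604, -0, 1.274, -0.037], TCP at [0.152, 0.658, 0.239] pointing down, gripper open.
Joint ranges: [-2.63, 2.63], [-0.94, 2.18], [0.31, 2.57], [-1.31, 4.45], [0, 2.66], [-2.55, 2.55]. Speed limits (rad/s): [2.57, 2.57, 3.14, 3.14, 3.14, 3.14].

### API

Orientations are given as a rotation vector (axis times angle).
In Python, from cell import manip, inverse_kinematics, cams, order gives the robot as it stands. Calls block until the motion is done:
- manip.move_pose(position, orientation): joint-space move of the TCP to a pose.
- manip.move_linear(position, rate=0.15, rot=None): straight line of the TCP; rot=None keeps the orientation; rate is the mean speed in m/s.
- manip.set_joints(angles): joint-space move.
- manip.set_gripper(opening, force=None): finger opening in m; force is the grip in N (None keeps the last); returns when the fingers have stopped.
- manip.dwell(seconds).
- inverse_kinematics(position, orientation): joint angles nearest the present ones, or None.
- manip.state(): the state.
- cams.capture(name): name is "side" or "top" or "wrist"; returns a dict with "image" (420x560x3 uint8, blue, green, red), "z_map" (420x560 float32, m along the optical axis (not along the pixel's ray), 0 where there is no reading), "intrinsics" (3x3 intrinsics, pixels), "position" and "orientation" of the camera in the world; the wrist camera has in their place "T_tool_cam" (4x4, takes a point from camera to tool coordinates, whose origin is the TCP and whose axes are the tool frame's). Camera axes: x right, y down, z forward; pixel columns grow to the right and rows downward; lengths in m; the calibration is good to about 2 mm. A picture is of the moment at which its call begins: read the wrist's pose just before it.
A pose or a line that the arm cannot do raises manip.IKError and nothing moves.
- order.close_job(): hands the job in, once; it reports no verdict.
The state is a dict: "clock": time; "joint_pos": joint angles; "joint_velocities": joint speeds; "tau": joint torques, N m; "tool_pos": TCP position; "tcp_rot": TCP orientation; "contact_force": force on the tool from outside, world axes, zero at the start; "moment": the same for the moment, N m; "gripper_width": finger opening in m.
Only numpy, scipy, OpenCV 4.12 (cv2) and the standard library are available. Lean on these libraries where they do the work, as an engineer would, in place of code of your own. Each camera call takes 0.05 s, during which the arm holds its last target.

## Working session

There is one attempt and no reset: what is moved stays moved. The work goes in short steps, each a Python script; the robot and the scene stay as the last script left them, time stands still between calls to the robot, and variables do not carry over. Pictures are saved under pics/ and viewed, and the job is handed in when it is done.

```bash
ls; mkdir -p pics
python3 - <<'E'
from cell import manip,cams
import cv2
s=manip.state();print(s)
for n in ("side","top"):
    c=cams.capture(n);cv2.imwrite(f"pics/{n}0.png",c["image"]);print(n,c["intrinsics"],c["position"],c["orientation"])
E
```

```text
pics
{'clock': 0.0, 'joint_pos': array([ 1.30610770e+00,  2.64745882e-01,  1.60536878e+00,  2.38791539e-05,
        1.27372244e+00, -3.68868607e-02]), 'joint_velocities': array([ 0.00180154, -0.00170568, -0.00300183, -0.00068465, -0.00044674,
       -0.00182374]), 'tau': array([-1.21918110e-03, -5.02104235e+01, -3.56875598e+01,  7.27054244e-02,
        2.93262675e-02, -1.66826544e-04]), 'tool_pos': array([0.15223711, 0.65687049, 0.23739575]), 'tcp_rot': array([ 0.17711622,  1.56374595, -0.18060274]), 'contact_force': array([-0.34527061,  0.92043116, -0.71824301]), 'moment': array([0.01574991, 0.04170521, 0.00527225]), 'gripper_width': 0.08809643700643043}
side [[522.25157699   0.         277.52836939]
 [  0.         522.25157699 213.98189087]
 [  0.           0.           1.        ]] [ 0.19609777 -0.56841534  0.89625963] [-2.30983745  0.57620996 -0.24384915]
top [[450.81893116   0.         274.26988965]
 [  0.         450.81893116 210.1997788 ]
 [  0.           0.           1.        ]] [0.38724762 0.10680368 1.02407796] [-2.04328982  2.18871635 -0.22212978]
```

View pics/side0.png

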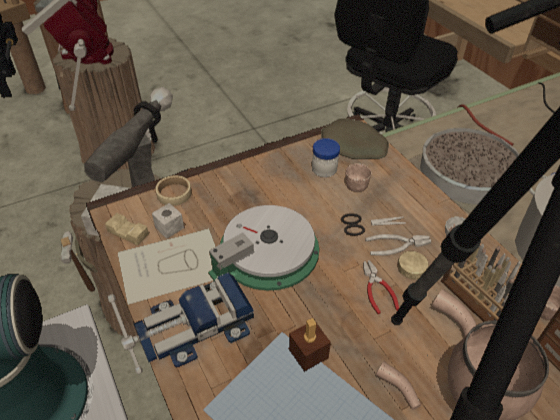

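View pics/top0.png

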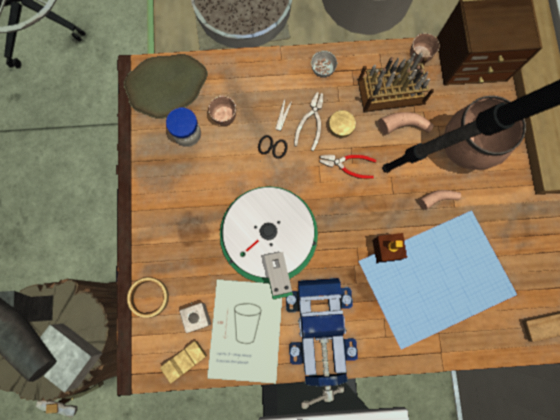

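```bash
cat > h.py <<'E'
import numpy as np,cv2
from scipy.spatial.transform import Rotation as R
from cell import manip,cams,inverse_kinematics,order
def ray(c,u,v,z):
    K=c["intrinsics"];d=R.from_rotvec(c["orientation"]).as_matrix()@np.array([(u-K[0,2])/K[0,0],(v-K[1,2])/K[1,1],1.])
    p=np.array(c["position"]);return p+d*(z-p[2])/d[2]
def pix(c,P):
    K=c["intrinsics"];q=R.from_rotvec(c["orientation"]).as_matrix().T@(np.array(P)-c["position"]);return (K@q)[:2]/q[2]
def crop(im,x0,y0,w,h,s,name):
    cv2.imwrite("pics/"+name,cv2.resize(im[y0:y0+h,x0:x0+w],None,fx=s,fy=s,interpolation=cv2.INTER_CUBIC))
E
python3 - <<'E'
from h import *
import time
t=cams.capture("top");s=cams.capture("side")
crop(t["image"],210,180,130,130,4.5,"t1.png");crop(t["image"],350,210,80,80,6,"t2.png")
crop(s["image"],200,190,140,110,5,"s1.png");crop(s["image"],270,300,80,80,6,"s2.png")
print("hub",ray(t,268,231.5,.045),ray(s,269.5,236.5,.045))
print("slot",ray(t,275,263,.078),ray(s,240,244,.078))
print("pin",ray(t,397,245,.112),ray(s,311,321,.112))
E
```

```text
hub [0.54176853 0.11084769 0.045     ] [0.54616492 0.11074966 0.045     ]
slot [0.46906085 0.10048267 0.078     ] [0.46882884 0.09446848 0.078     ]
pin [ 0.48549149 -0.14922006  0.112     ] [ 0.49099062 -0.1527373   0.112     ]
```

View pics/t1.png

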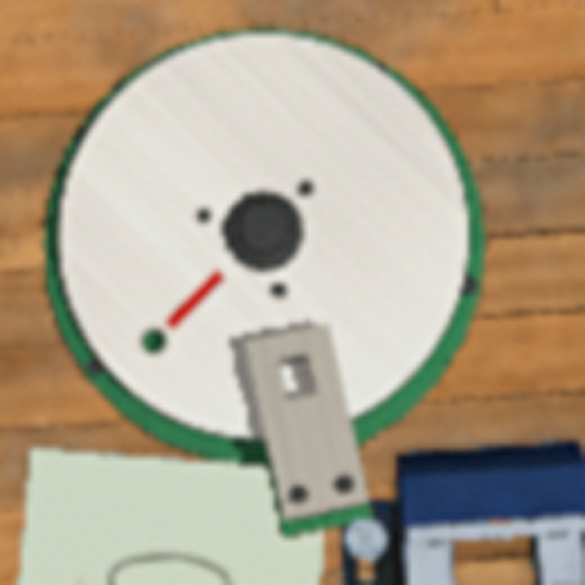

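View pics/t2.png

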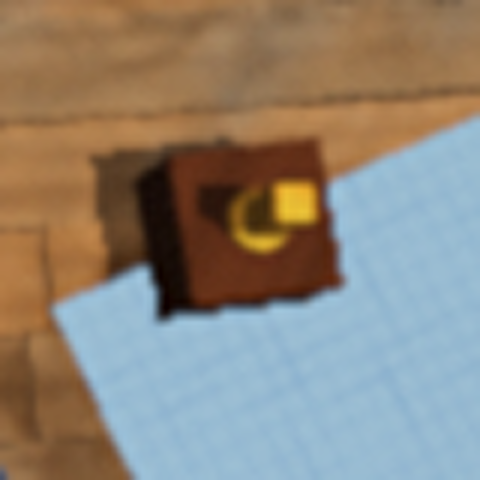

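View pics/s1.png

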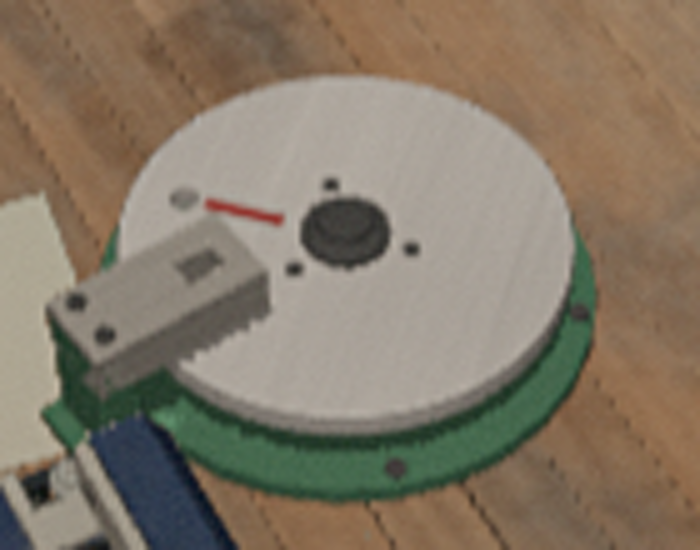

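View pics/s2.png

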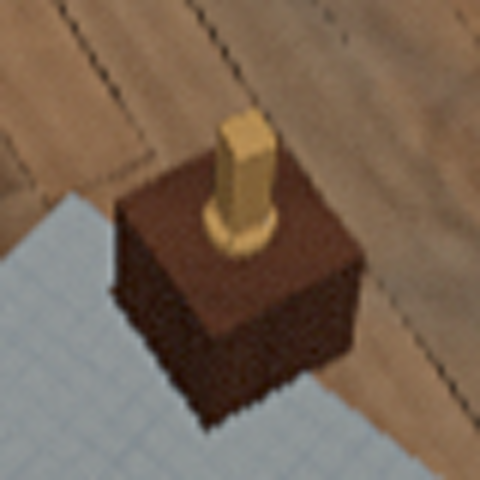

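```bash
cat >> h.py <<'E'
def down(yaw):
    # tool x down, tool y = horizontal direction at yaw
    y=np.array([np.cos(yaw),np.sin(yaw),0]);x=np.array([0,0,-1.]);z=np.cross(x,y)
    return R.from_matrix(np.stack([x,y,z],1)).as_rotvec()
def wcap():
    s=manip.state();c=cams.capture("wrist")
    T=np.eye(4);T[:3,:3]=R.from_rotvec(s["tcp_rot"]).as_matrix();T[:3,3]=s["tool_pos"]
    W=T@c["T_tool_cam"];c["position"]=W[:3,3];c["orientation"]=R.from_matrix(W[:3,:3]).as_rotvec();c["st"]=s
    return c
E
python3 - <<'E'
from h import *
t=cams.capture("top");s=cams.capture("side");print(manip.state()["clock"])
for c in(t,s):
    R0=R.from_rotvec(c["orientation"]).as_matrix();print("right",R0[:,0].round(2),"down",R0[:,1].round(2))
Rt=R.from_rotvec(manip.state()["tcp_rot"]).as_matrix();print("tool y",Rt[:,1].round(3))
print("hub",ray(t,268.1,231,.045),"slot",ray(t,275.7,263.3,.078),ray(s,200+198/5-.4,190+264/5-.4,.078))
print("pin",ray(t,399,243.5,.112),ray(s,310.8,320.8,.112), "collar",ray(t,350+262/6-.4,210+220/6-.4,.066))
m=(t["image"].min(2)>150).astype(np.uint8);m[:180]=0;m[290:]=0;m[:,:210]=0;m[:,330:]=0
n,l,st,ce=cv2.connectedComponentsWithStats(m);k=1+st[1:,4].argmax();ys,xs=np.where(l==k);
h=cv2.convexHull(np.stack([xs,ys],1).astype(np.float32));h=h[:,0]
P=np.array([ray(t,u,v,.045) for u,v in h])[:,:2]
from scipy.optimize import least_squares
r=least_squares(lambda q:np.hypot(*(P-q[:2]).T)-q[2],[.54,.11,.1],loss="soft_l1",f_scale=.001);print("circle",r.x,st[k])
# heights near vise
def zat(c,u,v):
    z=c["z_map"][v,u];K=c["intrinsics"];return c["position"]+R.from_rotvec(c["orientation"]).as_matrix()@(z*np.array([(u-K[0,2])/K[0,0],(v-K[1,2])/K[1,1],1.]))
for u,v in[(320,287),(320,325),(293,300),(345,298),(275,280),(320,350),(399,243),(385,250),(264,190)]:print(u,v,zat(t,u,v).round(3))
for yaw in np.arange(-3,3.2,.4):
    a=inverse_kinematics([.485,-.15,.3],down(yaw));b=inverse_kinematics([.47,.1,.12],down(yaw));print(round(yaw,2),None if a is None else a.round(2),None if b is None else b.round(2))
E
```

```text
0.3
right [-0.07 -1.   -0.  ] down [-0.98  0.07 -0.2 ]
right [ 0.88 -0.47  0.01] down [-0.33 -0.63 -0.7 ]
tool y [ 0.226  0.974 -0.001]
hub [0.54286154 0.11055553 0.045     ] slot [0.46833619 0.09906491 0.078     ] [0.46924348 0.09923494 0.078     ]
pin [ 0.48825996 -0.15365601  0.112     ] [ 0.49088983 -0.15222181  0.112     ] collar [ 0.48829319 -0.15385068  0.066     ]
circle [0.54235357 0.11035446 0.09945781] [ 223  188   91  102 6094]
320 287 [0.414 0.008 0.052]
320 325 [0.336 0.016 0.056]
293 300 [0.391 0.066 0.017]
345 298 [ 0.387 -0.048  0.013]
275 280 [0.434 0.103 0.078]
320 350 [0.28  0.015 0.   ]
399 243 [ 0.489 -0.153  0.113]
385 250 [ 0.482 -0.136  0.062]
264 190 [0.636 0.114 0.043]
-3.0 None None
-2.6 [-0.35 -0.09  1.87 -0.    1.36  2.25] None
-2.2 [-0.35 -0.09  1.87  0.    1.36  1.85] [0.16 0.   2.13 0.   1.01 2.36]
-1.8 [-0.35 -0.09  1.87  0.    1.36  1.45] [0.16 0.   2.13 0.   1.01 1.96]
-1.4 [-0.35 -0.09  1.87 -0.    1.36  1.05] [ 0.16  0.    2.13 -0.    1.01  1.56]
-1.0 [-0.35 -0.09  1.87  0.    1.36  0.65] [0.16 0.   2.13 0.   1.01 1.16]
-0.6 [-0.35 -0.09  1.87 -0.    1.36  0.25] [ 0.16  0.    2.13 -0.    1.01  0.76]
-0.2 [-0.35 -0.09  1.87 -0.    1.36 -0.15] [ 0.16  0.    2.13 -0.    1.01  0.36]
0.2 [-0.35 -0.09  1.87  0.    1.36 -0.55] [ 0.16  0.    2.13  0.    1.01 -0.04]
0.6 [-0.35 -0.09  1.87 -0.    1.36 -0.95] [ 0.16  0.    2.13 -0.    1.01 -0.44]
1.0 [-0.35 -0.09  1.87 -0.    1.36 -1.35] [ 0.16  0.    2.13 -0.    1.01 -0.84]
1.4 [-0.35 -0.09  1.87 -0.    1.36 -1.75] [ 0.16  0.    2.13  0.    1.01 -1.24]
1.8 [-0.35 -0.09  1.87 -0.    1.36 -2.15] [ 0.16  0.    2.13 -0.    1.01 -1.64]
2.2 [-0.35 -0.09  1.87 -0.    1.36 -2.55] [ 0.16  0.    2.13 -0.    1.01 -2.04]
2.6 None [ 0.16  0.    2.13 -0.    1.01 -2.44]
3.0 None None
```

Run:
```python
from h import *
manip.move_pose([.489,-.153,.25],down(-1.5))
c=wcap();print(c["st"]["clock"],c["st"]["tool_pos"],c["T_tool_cam"].round(3));cv2.imwrite("pics/w1.png",c["image"]);np.save("w1.npy",c,allow_pickle=True)
P=[.489,-.153];print(pix(c,[*P,.112]),pix(c,[*P,.066]))
```

```text
3.375 [ 0.4892605 -0.1524261  0.2499737] [[ 0.001 -0.296  0.955 -0.146]
 [ 1.     0.001 -0.     0.   ]
 [-0.001  0.955  0.296 -0.076]
 [ 0.     0.     0.     1.   ]]
[278.14616102 190.609255  ] [278.08442228 178.12416016]
```

View pics/w1.png

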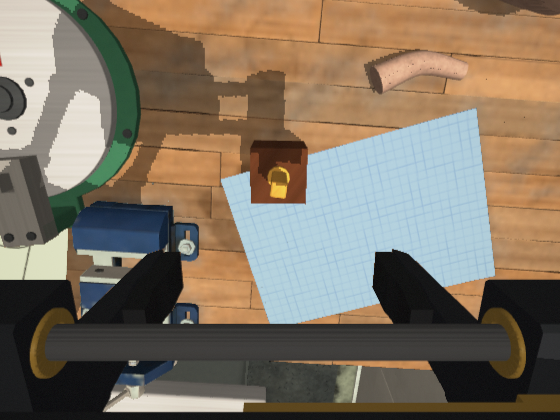

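Run:
```python
from h import *
im=cv2.imread("pics/w1.png");crop(im,238,130,80,80,7,"w1c.png")
```

```text
(no output)
```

View pics/w1c.png

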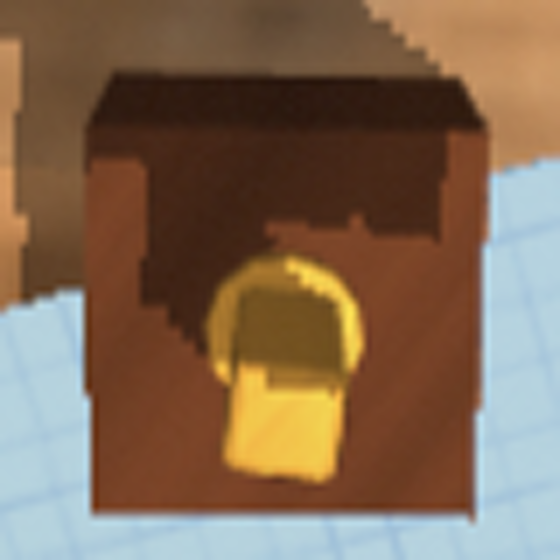

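Run:
```python
from h import *
r=down(-1.65)
manip.set_gripper(.05,40)
manip.move_pose([.489,-.153,.14],r)
manip.move_linear([.489,-.153,.074],.12)
f=manip.state()["contact_force"]
manip.set_gripper(.0,40);manip.dwell(.1)
s=manip.state();print(s["clock"],s["tool_pos"],s["gripper_width"],f,s["contact_force"])
c=wcap();cv2.imwrite("pics/w2.png",c["image"]);t=cams.capture("top");crop(t["image"],350,190,110,110,5,"t3.png")
```

```text
6.0833 [ 0.48911169 -0.15301553  0.0742002 ] 0.013665172944126587 [1.23315093 0.13915798 0.5110734 ] [-0.4604339   0.03945407  2.9438232 ]
```

View pics/w2.png

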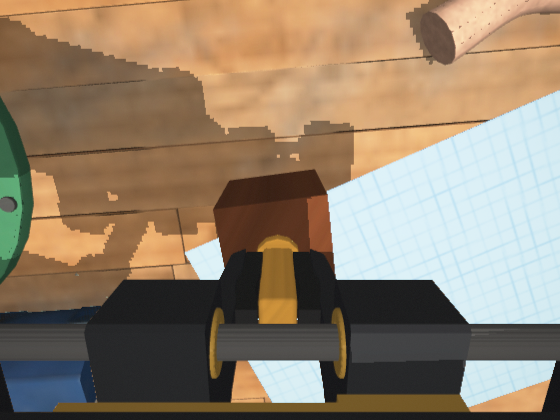

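Run:
```python
from h import *
manip.move_linear([.489,-.153,.074+.115],.25)
manip.move_pose([.469,.099,.190],down(-1.417))
manip.dwell(.2)
c=wcap();s=c["st"];print(s["clock"],s["tool_pos"],s["contact_force"]);cv2.imwrite("pics/w3.png",c["image"])
t=cams.capture("top");cv2.imwrite("pics/t4.png",t["image"])
c2=cams.capture("side");cv2.imwrite("pics/s4.png",c2["image"])
p=s["tool_pos"];print(pix(c,[p[0],p[1],p[2]-.067]),pix(c,[.4688,.0991,.078]))
```

```text
7.9833 [0.4693013  0.09782918 0.18981285] [ 0.29720317 -0.12743255 -2.01089985]
[277.4885371  218.93918238] [275.73993428 199.49696306]
```

View pics/w3.png

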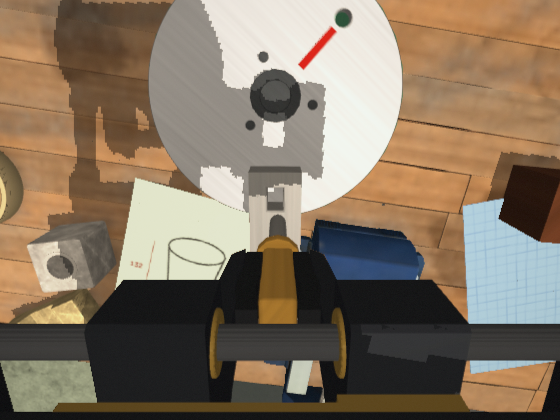

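View pics/s4.png

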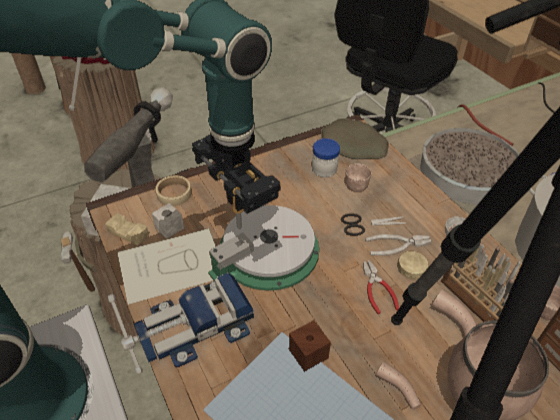

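View pics/t4.png

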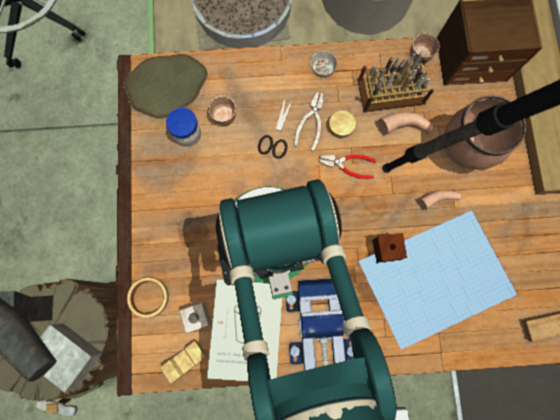

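Run:
```python
from h import *
im=cv2.imread("pics/w3.png");crop(im,235,155,80,100,6,"w3c.png")
```

```text
(no output)
```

View pics/w3c.png

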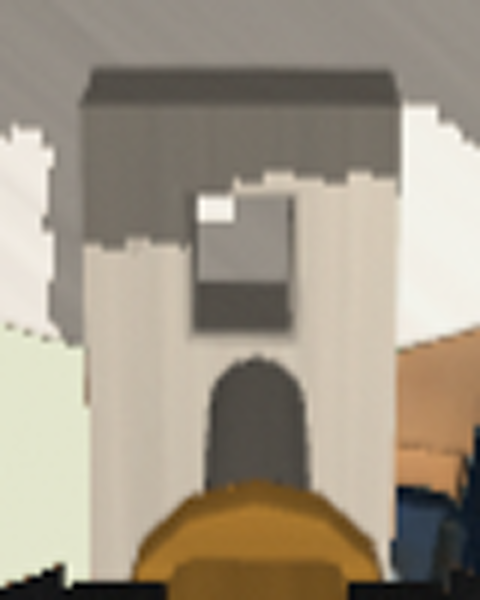

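Run:
```python
from h import *
c=wcap();s=c["st"];p=s["tool_pos"];print(s["clock"],p,s["joint_velocities"].round(4))
print(R.from_rotvec(s["tcp_rot"]).as_matrix().round(4))
print("slot",ray(c,275.2,198.3,.078),"tip",ray(c,277.3,219,p[2]-.067))
```

```text
8.1333 [0.46926219 0.09822166 0.19003606] [ 0.0043 -0.0024  0.0003 -0.0004 -0.0006  0.0003]
[[ 1.000e-04  1.517e-01 -9.884e-01]
 [-1.000e-04 -9.884e-01 -1.517e-01]
 [-1.000e+00  1.000e-04 -1.000e-04]]
slot [0.46961059 0.1000548  0.078     ] tip [0.46922712 0.0983481  0.12303606]
```

Run:
```python
from h import *
P=[]
for i in range(10):
    manip.dwell(.02);P.append(np.r_[manip.state()["tool_pos"],manip.state()["contact_force"]])
P=np.array(P);print(P.mean(0).round(5),P.std(0).round(5),manip.state()["clock"])
```

```text
[ 0.46915  0.09862  0.19007 -0.32614 -0.03751 -0.92166] [4.0000e-05 1.2000e-04 2.0000e-05 4.5203e-01 6.2772e-01 3.1186e-01] 8.35
```

```bash
cat >> h.py <<'E'
def F(n=6,dt=.01):
    A=[]
    for i in range(n):
        manip.dwell(dt);A.append(manip.state()["contact_force"])
    return np.mean(A,0)
E
python3 - <<'E'
from h import *
x,y=.4694,.0996
manip.move_linear([x,y,.153],.08);manip.dwell(.2)
c=wcap();crop(c["image"],215,150,120,110,5,"w5.png");print(c["st"]["clock"],c["st"]["tool_pos"],F())
E
```

```text
9.1667 [0.46992152 0.09972178 0.15362918] [ 0.12642461 -0.05436249 -0.72763811]
```

View pics/w5.png

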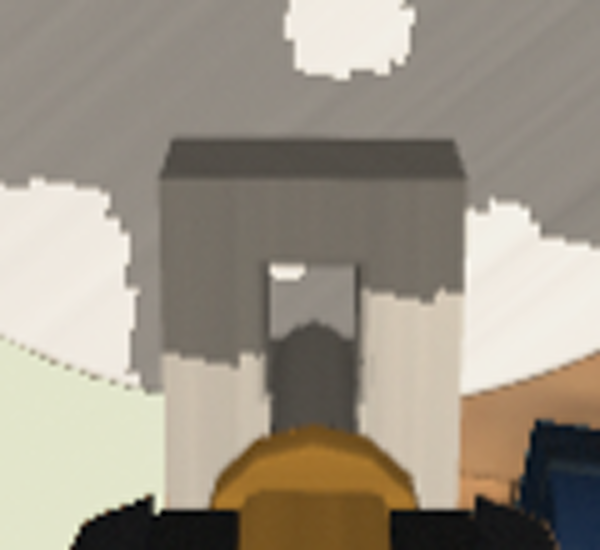

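Run:
```python
from h import *
x,y=.4694,.0998
for z in(.143,.133,.124,.118):
    manip.move_linear([x,y,z],.05);f=F(3);print(z,manip.state()["tool_pos"].round(4),f.round(2))
    if np.linalg.norm(f)>12:break
manip.dwell(.15);c=wcap();cv2.imwrite("pics/w6.png",c["image"]);print(c["st"]["clock"],c["st"]["tool_pos"],F(10))
```

```text
0.143 [0.4689 0.0997 0.1424] [ 0.08 -0.2  -0.83]
0.133 [0.469  0.0998 0.1325] [ 0.42 -0.24 -0.51]
0.124 [0.4691 0.0997 0.1236] [-0.23 -0.18 -1.02]
0.118 [0.4691 0.0998 0.1176] [ 0.04  0.35 -0.51]
10.8167 [0.46949618 0.09980868 0.11808607] [ 0.17446416 -0.16506292 -0.92263691]
```

View pics/w6.png

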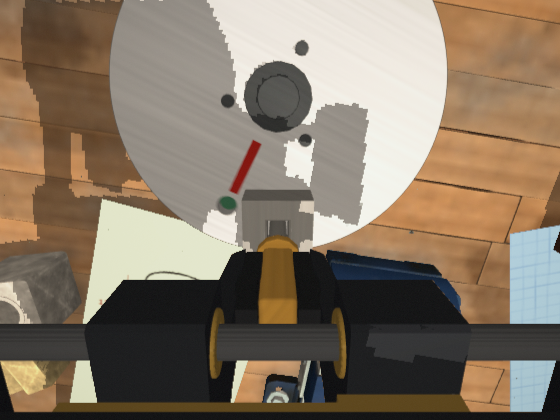

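```bash
cat >> h.py <<'E'
HUB=np.array([.5430,.1105]);YAW=.147
def angle():
    c=wcap();im=c["image"].astype(float);t=c["st"]["clock"]
    m=(im[...,2]>1.7*im[...,1])&(im[...,2]>1.7*im[...,0])&(im[...,2]>60);vs,us=np.where(m)
    if len(us)<8:return t,None,c
    P=np.array([ray(c,u,v,.045)[:2] for u,v in zip(us,vs)])-HUB
    r=np.hypot(*P.T);P=P[(r>.018)&(r<.068)]
    if len(P)<8:return t,None,c
    d=P.mean(0);return t,(np.arctan2(d[1],d[0])-YAW)%(2*np.pi),c
E
python3 - <<'E'
from h import *
for i in range(8):
    t,a,c=angle();print(round(t,3),a);manip.dwell(.1)
print(manip.state()["clock"])
E
```

```text
10.95 2.833856165912858
11.1 3.014591380864279
11.25 3.1947376335984075
11.4 3.3766254146750363
11.55 3.5582040560345103
11.7 3.7404820368642615
11.85 3.9215376186947215
12.0 4.103616687780802
12.15
```

```bash
cat > drag.py <<'E'
from h import *
import sys
x,y=.4694,.0998
z=float(sys.argv[1]);tmax=float(sys.argv[2])
F0=-.9
hist=[];t0=manip.state()["clock"];manip.move_linear([x,y,z],.03)
crawl=0
while manip.state()["clock"]-t0<tmax:
    A=[]
    t,a,c=angle();A.append(manip.state()["contact_force"])
    for i in range(4):manip.dwell(.015);A.append(manip.state()["contact_force"])
    t2,a2,c=angle();A.append(manip.state()["contact_force"])
    f=np.mean(A,0);fz=f[2]-F0
    if a is None or a2 is None: print("no angle",t);v=None
    else:
        v=((a2-a+np.pi)%(2*np.pi)-np.pi)/(t2-t)
    print(round(t2,2),"z%.4f"%z,"zt%.4f"%manip.state()["tool_pos"][2],"a",None if a2 is None else round(a2,3),"v",None if v is None else round(v,3),"f",f[:2].round(2),round(fz,2))
    if fz>11 or np.abs(f[:2]).max()>15:print("force stop");break
    if v is None:continue
    d=(np.pi-a2)%(2*np.pi)
    if abs((a2-np.pi))<.13 and abs(v)<.06 : print("captured?");break
    e=v-.28
    if e>.6:dz=-.0010 if z>.1125 or fz>.8 else -.0006
    elif e>.25:dz=-.0006
    elif e>.06:dz=-.0003
    elif e<-.2:dz=.0008
    elif e<-.1:dz=.0003
    else:dz=0
    if dz and not (d<.3 and v<.4 and dz<0):
        z+=dz;manip.move_linear([x,y,z],.015)
print("z",z,manip.state()["clock"])
E
python3 drag.py .1145 7
```

```text
12.53 z0.1145 zt0.1145 a 4.752 v 1.218 f [-0.24  0.13] 0.23
12.95 z0.1135 zt0.1135 a 5.256 v 1.216 f [-0.15 -0.27] -0.12
13.37 z0.1125 zt0.1125 a 5.755 v 1.199 f [0.17 0.18] -0.16
13.78 z0.1119 zt0.1120 a 6.227 v 1.081 f [-0.29 -0.27] 0.34
14.2 z0.1113 zt0.1114 a 0.344 v 0.878 f [ 0.18 -0.39] 0.74
14.62 z0.1107 zt0.1107 a 0.681 v 0.764 f [ 0.23 -1.01] 1.22
15.03 z0.1101 zt0.1101 a 0.97 v 0.647 f [-0.08 -1.07] 1.3
15.45 z0.1095 zt0.1096 a 1.216 v 0.552 f [ 0.29 -1.41] 1.95
15.87 z0.1089 zt0.1089 a 1.419 v 0.451 f [ 0.22 -1.56] 2.0
16.28 z0.1086 zt0.1086 a 1.588 v 0.382 f [-0.07 -1.85] 2.24
16.7 z0.1083 zt0.1083 a 1.737 v 0.336 f [ 0.36 -2.1 ] 2.61
16.87 z0.1083 zt0.1083 a 1.793 v 0.336 f [ 0.44 -1.75] 2.59
17.03 z0.1083 zt0.1083 a 1.848 v 0.328 f [ 0.48 -1.33] 2.68
17.2 z0.1083 zt0.1083 a 1.903 v 0.329 f [ 0.34 -1.75] 2.92
17.37 z0.1083 zt0.1083 a 1.959 v 0.334 f [ 0.11 -1.77] 2.31
17.53 z0.1083 zt0.1083 a 2.013 v 0.33 f [-0.09 -1.76] 2.48
17.7 z0.1083 zt0.1083 a 2.068 v 0.33 f [ 0.35 -2.14] 2.46
17.87 z0.1083 zt0.1083 a 2.123 v 0.332 f [ 0.17 -2.04] 2.88
18.03 z0.1083 zt0.1083 a 2.176 v 0.322 f [ 0.03 -1.69] 2.19
18.2 z0.1083 zt0.1083 a 2.231 v 0.326 f [-0.17 -1.46] 2.76
18.37 z0.1083 zt0.1083 a 2.285 v 0.327 f [ 0.01 -1.37] 2.41
18.53 z0.1083 zt0.1083 a 2.338 v 0.316 f [ 0.12 -2.04] 2.24
18.7 z0.1083 zt0.1083 a 2.393 v 0.321 f [ 0.23 -1.54] 2.55
18.87 z0.1083 zt0.1083 a 2.447 v 0.325 f [ 0.19 -1.98] 2.78
19.03 z0.1083 zt0.1083 a 2.5 v 0.319 f [ 0.14 -1.73] 2.98
19.2 z0.1083 zt0.1083 a 2.555 v 0.322 f [ 0.36 -1.85] 2.34
z 0.1083 19.25
```

```bash
python3 drag.py .1078 5
```

```text
19.62 z0.1078 zt0.1078 a 2.667 v 0.229 f [ 0.25 -1.91] 2.85
19.78 z0.1078 zt0.1078 a 2.708 v 0.242 f [ 0.28 -2.04] 2.94
19.95 z0.1078 zt0.1078 a 2.748 v 0.24 f [ 0.09 -2.12] 3.06
20.12 z0.1078 zt0.1078 a 2.786 v 0.232 f [ 0.42 -1.97] 2.73
20.28 z0.1078 zt0.1078 a 2.827 v 0.247 f [-0.1  -2.58] 2.88
20.45 z0.1078 zt0.1078 a 2.866 v 0.234 f [ 0.69 -2.57] 3.23
20.62 z0.1078 zt0.1078 a 2.905 v 0.23 f [ 0.32 -2.51] 2.8
20.78 z0.1078 zt0.1078 a 2.945 v 0.24 f [ 0.33 -2.34] 3.02
20.95 z0.1078 zt0.1078 a 2.984 v 0.227 f [ 0.3 -1.9] 2.97
21.12 z0.1078 zt0.1078 a 3.024 v 0.235 f [ 0.16 -2.12] 2.78
21.28 z0.1078 zt0.1078 a 3.064 v 0.245 f [ 0.22 -2.07] 2.54
21.45 z0.1078 zt0.1073 a 3.141 v 0.557 f [-0.06 -1.07] 0.12
21.87 z0.1072 zt0.1071 a 3.177 v -0.011 f [-0.48 -2.57] 0.79
captured?
z 0.1072 21.9167
```

Run:
```python
from h import *
x,y=.4694,.0998;z=.1072
while z>.0920:
    z=max(z-.0012,.0920);manip.move_linear([x,y,z],.03);f=F(3);print(round(z,4),manip.state()["tool_pos"].round(4),f.round(2))
    if f[2]+.9>7:print("stop");break
t,a,c=angle();print(manip.state()["clock"],a);cv2.imwrite("pics/w7.png",c["image"])
```

```text
0.106 [0.4693 0.0998 0.1059] [-0.6  -2.25  1.01]
0.1048 [0.4695 0.0998 0.1048] [-0.61 -2.62  1.01]
0.1036 [0.4696 0.0998 0.1037] [-0.82 -2.66  1.59]
0.1024 [0.4697 0.0998 0.1025] [ 0.16 -2.79  2.17]
0.1012 [0.4697 0.0998 0.1014] [ 0.42 -2.55  2.6 ]
0.1 [0.4692 0.0998 0.0997] [ 0.65 -2.46  0.75]
0.0988 [0.4693 0.0998 0.0986] [-0.01 -1.88  0.76]
0.0976 [0.4694 0.0998 0.0976] [-0.16 -2.91  0.88]
0.0964 [0.4694 0.0998 0.0964] [ 0.9  -2.77  0.74]
0.0952 [0.4694 0.0998 0.0952] [ 0.71 -2.48  1.2 ]
0.094 [0.4694 0.0998 0.0939] [ 0.65 -1.95  1.51]
0.0928 [0.4694 0.0998 0.0928] [ 1.02 -2.5   0.75]
0.092 [0.4695 0.0998 0.0922] [-0.02 -2.83  3.1 ]
25.5417 3.161626896689
```

View pics/w7.png

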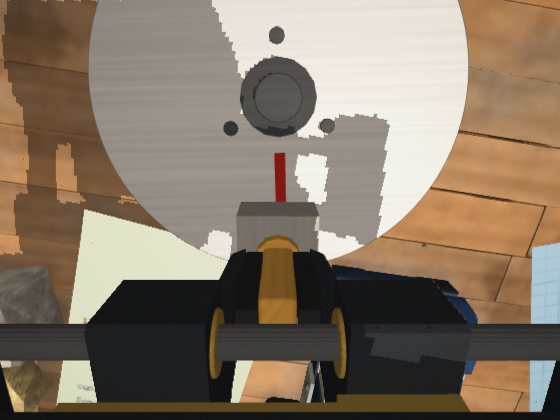

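Run:
```python
from h import *
manip.set_gripper(.045);manip.dwell(.2)
x,y=.4694,.0998
print(F(4));manip.move_linear([x,y,.19],.12);manip.dwell(.2)
for i in range(3):
    t,a,c=angle();print(t,a,c["st"]["tool_pos"]);manip.dwell(.2)
cv2.imwrite("pics/w8.png",c["image"]);crop(c["image"],215,130,120,120,5,"w8c.png")
s=cams.capture("side");crop(s["image"],190,180,150,120,5,"s8.png")
```

```text
[ 0.20091819 -0.14878889 -0.02554494]
27.5667 3.188031973604178 [0.4687361  0.09969861 0.18895238]
27.8167 3.1886330867046015 [0.46928621 0.0997639  0.18974124]
28.0667 3.1877486312755368 [0.46942011 0.09981301 0.19002404]
```

View pics/w8c.png

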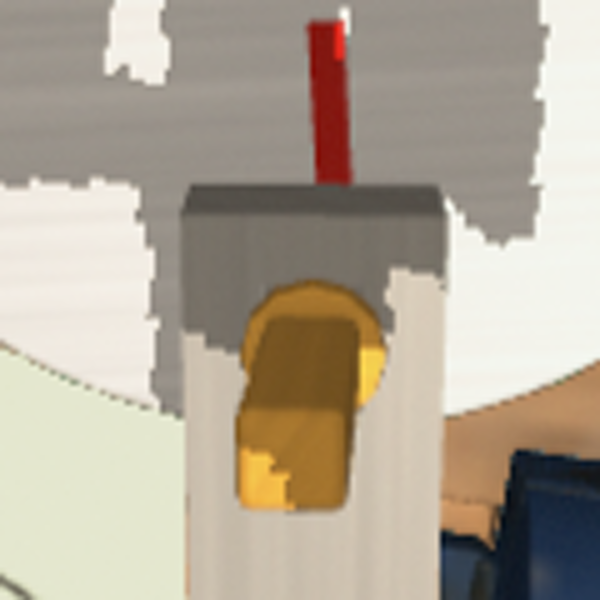

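View pics/s8.png

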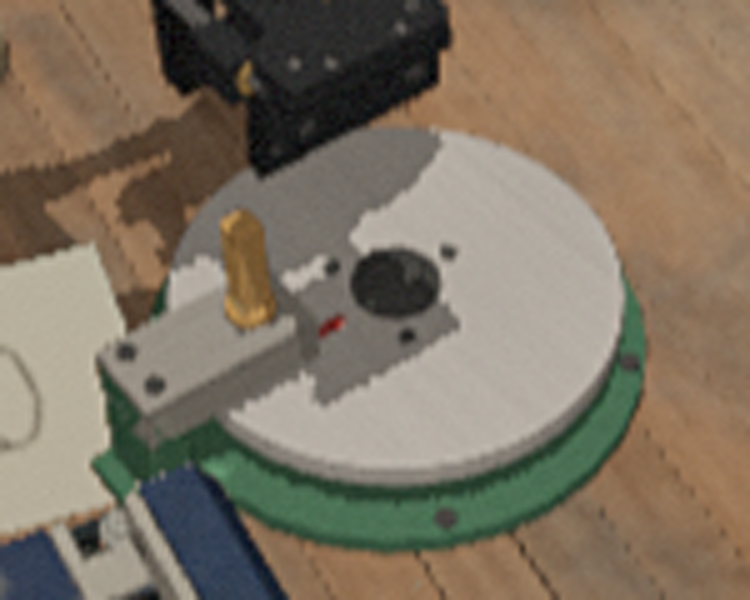

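Run:
```python
from h import *
c=wcap();s=cams.capture("side")
def zat(c,u,v):
    z=np.median(c["z_map"][v-1:v+2,u-1:u+2]);K=c["intrinsics"];return c["position"]+R.from_rotvec(c["orientation"]).as_matrix()@(z*np.array([(u-K[0,2])/K[0,0],(v-K[1,2])/K[1,1],1.]))
print("top wrist",zat(c,274,225),zat(c,274,221),"arm",zat(c,260,230),zat(c,295,230),"wheel",zat(c,225,180),zat(c,320,160))
print("side top",zat(s,190+48,180+43),"collar wrist",zat(c,278+12,200),zat(c,266,198))
t,a,_=angle();print(t,a)
```

```text
top wrist [0.4675324  0.10172669 0.1297759 ] [0.47045351 0.10216465 0.1306274 ] arm [0.44233987 0.10947335 0.07780477] [0.44646949 0.08237995 0.07756509] wheel [0.4693796  0.14482812 0.04413942] [0.49862173 0.06865081 0.04468157]
side top [0.47146485 0.10388073 0.13129034] collar wrist [0.47209707 0.09086104 0.08468521] [0.47067913 0.10866759 0.08398575]
28.4667 3.1883055893731065
```

Run:
```python
from h import *
order.close_job();print(manip.state()["clock"])
```

```text
the job is handed in; nothing more can be done
the job is handed in; nothing more can be done
```

The wheel is locked: I took the pin out of its block and lowered it through the slot, then let its tip drag on the wheel with about 3 N. That slowed the wheel from 1.21 to about 0.33 and then 0.24 rad/s. The hole dropped onto the tip, and I pushed the pin down until the collar met the arm, released it and backed off. I handed the job in at about 28.5 s on the clock, well inside the 64 s; no verdict is reported.

**Last checks, before handing in:**
- **Pin:** its top measured 130 mm and the collar's top 84–85 mm above the bench, which is what fully home should read. It leans by about 3°, within the 10° allowed.
- **Wheel:** the angle held at 3.188 rad for 0.9 s. That is 0.05 rad past pi, because the drive pushes the hole's edge against the pin. The wheel was back up at 44–45 mm.
- **Gripper:** it was clear of the pin, with its fingertips about 60 mm above the pin's top.
- **Forces:** the highest push I logged at the tool was about 4 N, far below the limits.

The camera estimates of the slot disagreed by about 1 mm, but the pin went in without noticeable force. I did not re-measure the bystanders at the end; nothing went near them.

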